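# Pull the spent bayonet filter and line it up on the rack

### The arm

A 7-joint arm with a two-finger parallel gripper is mounted at the origin on the work surface. World frame = base frame: x ahead of the robot, y to its left, z up, the work surface at z = 0. Lengths are in m, angles in rad, forces in N, time in s.
With the tool pointing down it reaches from about 0.425 to 0.95 m from the base axis. Payload 4.7 kg.
Tool frame: the origin (TCP) lies midway between the tips of the shut fingers; the grasp point (between the pads) lies 19 mm behind it; z points along the fingers, y is the line along which they close (so a half turn about z gives the same grasp; the last joint's range is limited). The gripper opens to 87 mm and grips with 3 to 60 N. Pads are 19 mm wide; open, the fingers measure 117 mm over their backs; the gripper's body (75 mm by 190 mm) begins 51 mm behind the grasp point.
Start: joints at [-1.293, 0.469, -0.049, 1.532, 0.024, 1.141, -0.082], TCP at [0.204, 0.644, 0.223] pointing down, gripper open.
Joint ranges: [-2.59, 2.59], [-0.33, 1.99], [-1.39, 1.29], [0.1, 2.45], [-1.04, 4.18], [0.21, 1.99], [-2.66, 2.66]. Speed limits (rad/s): [2.57, 2.57, 3.14, 3.14, 3.14, 3.14, 3.14].

### API

Orientations are given as a rotation vector (axis times angle).
In Python, from rig import ctrl, imaging gives the robot as it stands.
- The arm moves only by the tool step_arm, never from a script. Its argument "deltas" is a list of rows, each a list of 3 entries, a list of its own where there are three numbers: the turn, a rotation vector about the tool's x, y, z in units of 5 degrees (1.0 is 5 degrees), then the shift along the tool's x, y, z in units of 40 mm (1.0 is 40 mm), then the finger opening in mm, from 0 to 87. A call has 1 to 12 rows; each row is the pose to reach, as a shift and turn from the pose commanded when the call began, along the tool's axes at that moment; what a row does not reach only later rows make up. A row lasts 1/12 s, in which the tool goes at most 41.7 mm and 7.16 degrees, less where a joint would pass 70% of its speed; a pose out of reach is approached as far as the arm can. A call with a gripper value outside its range is refused whole. The fingers move at their own pace and stop on an object; "squeeze" is the grip in N (left out, the last holds). Time passes only in rows, so rows that repeat a pose let the fingers close. It gives the time, the measured TCP pose, the force, the opening and the grip force at its end, in the units of the state.
- ctrl.state(): the state, without advancing time (a new reading comes with each control period).
- imaging.capture(name): name is "scene" or "top"; returns the picture (420x560x3 uint8, red, green, blue); there is no depth.
- imaging.camera_info(name): a dict with "fov_y" (degrees; the focal length in pixels is half the picture's height over the tangent of half this angle, whatever the lens; pixels are square), "cx", "cy" (the principal point, pixels), "k1" (the pictures are not rectified: a ray, as slopes to the right and down, at radius r is drawn at 1 + k1 r^2 times it, then the intrinsics apply), "R" (3x3) and "t" (3): a world point X has camera coordinates R X + t. Camera axes: x right, y down, z forward; pixel columns grow to the right and rows downward; lengths in m; the calibration is good to about 2 mm. A picture is of the moment at which its call begins. camera_info takes no time and is no camera call.
- ctrl.sign_off(): hands the job in; it is judged then, once.
The state is a dict: "time": time; "joints": joint angles; "joint_velocities": joint speeds; "tau": joint torques, N m; "tool_pos": TCP position; "eef_rot": TCP orientation; "ft_force": force on the tool from outside, world axes, zero at the start; "torque": the same for the moment, N m; "width": opening from 0.0 (shut) to 1.0 (fully open); "finger_force": force on a finger pad.
Only numpy, scipy, OpenCV 4.12 (cv2) and the standard library are available. Lean on these libraries where they do the work, as an engineer would, in place of code of your own. Each camera call takes 0.05 s, during which the arm holds its last target. There are 200 camera calls.

### The job

Take the spent filter cartridge out of the sloping face of the dust-filter unit: turn its grip bar anticlockwise as far as it goes so that its lugs line up with the slots, then draw it straight out. Set it down upright, without dropping it, in the middle of the empty pad of the rack so that the three cartridges make one neat row with their grip bars in line, and then slide the shutter fully across the open socket. Leave the two cartridges on the rack and the other things on the bench where they are.

Things in the scene. Friction and masses are not known exactly. Their poses are not given: they have to be found in the camera images.
- unit: Bench dust-filter unit, fixed, left or right on the bench: grey metal case 236 mm wide (y), 126 mm high, from x = -75 to +160 mm, its front a face sloping 30 degrees, low edge towards the robot. Origin: on the bench, mid-width, under the socket's floor; x to the back of the case, y to its left, z up. Yaw varies.
- face: The unit's sloping face, fixed to it: 130 mm along the slope (x, up the slope), 236 mm across (y, from -73 to +163 mm). Origin: centre of the socket's floor, 36 mm below the face's surface, at (0, -45, 62) mm in the unit's frame. z is the socket's axis, square out of the face, 30 degrees from vertical towards the robot.
- socket (a point): Centre of the socket's opening, level with the face's surface, 36 mm along z from face; axes as face. A round opening 43 mm in diameter with two slots 15 mm wide, to +y and -y, reaching 38 mm from the axis. The lip is 6 mm thick; under it the lugs are caught unless they lie at the slots.
- filter: The filter cartridge to take out, 0.15 to 0.26 kg, 82 mm high. Origin: centre of its underside, which starts on the socket's floor; z along its axis. White cylinder 40 mm in diameter; two lugs along y, 58 mm over the tips, 9 mm wide, 22 to 28 mm up; grey cap 52 mm in diameter, 40 to 46 mm up; on the cap a grip bar.
- filter_grip (a point): Middle of the top of the cartridge's grip bar: 12 mm thick (x), 48 mm long (y, as the lugs), 36 mm high, 82 mm above the underside. At the start the bar lies 65 degrees clockwise (seen looking onto the face) from the slots; turned anticlockwise 65 degrees the lugs meet a stop, the bar lies along the face's y, and the cartridge comes out along the face's z: off the lip after 14 mm, out after 36 mm.
- rack: Low plywood shelf, fixed, 100 mm deep (x), 270 mm long (y). Origin: on the bench under its centre; the row runs along y. Board top 40 mm above the bench, on it three rubber pads 62 mm in diameter, 3 mm thick, at y = -80, 0 and +80 mm, so cartridges stand 43 mm above the bench. Yaw varies.
- empty_pad: The one pad of the rack with no cartridge on it (any of the three). Origin: centre of the pad's top, 43 mm above the bench.
- spent_a: A cartridge like the filter, standing upright in the middle of a pad of the rack, grip bar along the row. Origin and axes as filter. To be left alone.
- spent_b: The other cartridge that already stands on the rack, likewise. To be left alone.
- shutter (a joint): Slide of the shutter, m: 0 = fully aside (socket open), 0.085 = fully closed over the socket; it moves towards the face's -y. Starts between 0 and 0.012. Stays where it is left; about 1.5 N to move. It can close only when the cartridge is out.
- shutter_grip (a point): Middle of the top of the shutter's grip: a black bar 40 mm long (along the face's x), 12 mm thick (along its y), 32 mm high, square on the steel shutter plate (82 by 76 mm, 4 mm thick, 2 mm off the face). Axes as face.
- tape: Roll of tape, 90 mm in diameter, 24 mm high, lying behind the rack; origin under its centre. To be left alone.
- oil: Steel can 52 mm in diameter, 100 mm high, behind the rack; origin under its centre. To be left alone.
- driver: Screwdriver lying on the bench between the unit and the rack, pointing away from the robot; origin under its middle. To be left alone.
Things that resemble listed ones, but are neither listed nor needed, are in the scene too. What is shaped like the filter but green, pink or yellow is not meant.

How it is judged:
By the outcome, as a careful person would: the job done as asked, in the order asked, and still so for the second after the job is handed in, with the robot touching nothing.
It also fails if it takes over 58 s, if anything falls off the work surface, if the arm or the gripper's body presses on something with over 40 N, if the wrist force passes 120 N, or if a joint passes its speed limit or range.

## Working session

There is one attempt and no reset: what is moved stays moved. The work goes in short steps, Python scripts to look and compute and a tool call to move; the robot and the scene stay as the last step left them, time stands still between calls to the robot, and variables do not carry over. Pictures are saved under pics/ and viewed, at most 10 in all, crops included, and the job is handed in when it is done.

Besides the shell and the picture viewer there is one more tool, called after ">>>" in YAML: its name, and indented under it one key for each argument. step_arm: Moves the arm, as the interface text tells. Its arguments: {"type":"object","properties":{"deltas":{"type":"array","items":{"type":"array"}},"squeeze":{"type":"number"}},"required":["deltas"]}

```bash
mkdir -p pics
python3 - <<'E'
from rig import ctrl, imaging
import cv2
for n in("scene","top"):
    im=imaging.capture(n); cv2.imwrite(f"pics/{n}0.png",im[:,:,::-1]); i=imaging.camera_info(n); print(n,i)
print(ctrl.state())
E
```

```text
scene {'fov_y': 43.458527715628676, 'cx': 272.5355574667423, 'cy': 204.29139441533513, 'k1': -0.03243780025443379, 'R': array([[-0.59543944,  0.80326567,  0.01470147],
       [ 0.65544965,  0.49628649, -0.56928505],
       [-0.46458328, -0.3293387 , -0.82200876]]), 't': array([ 0.29461633, -0.30893666,  1.47326043])}
top {'fov_y': 56.77915450815881, 'cx': 277.1826153883204, 'cy': 210.73199141831927, 'k1': -0.10764744769247026, 'R': array([[ 0.11064541, -0.99384708, -0.0050577 ],
       [-0.97349314, -0.10735163, -0.20195728],
       [ 0.2001717 ,  0.02726929, -0.97938127]]), 't': array([-0.01184342,  0.55394264,  0.77963991])}
{'time': 0.1, 'joints': array([-1.29289037,  0.4693302 , -0.04856708,  1.53359318,  0.02408938,
        1.1409929 , -0.08226715]), 'joint_velocities': array([ 2.08153489e-03,  2.41246760e-04, -1.36869355e-03, -1.90643067e-03,
        2.48067649e-05,  2.41679485e-03, -1.29636585e-04]), 'tau': array([ 1.02720049e-03, -5.09170818e+01, -8.10442236e-02, -2.36829615e+01,
       -6.14237250e-02,  3.44506907e-02,  5.94216021e-05]), 'tool_pos': array([0.20369606, 0.64295784, 0.22161698]), 'eef_rot': array([-4.79959480e-01, -3.10450734e+00,  2.71230625e-03]), 'ft_force': array([0.58735031, 0.21284225, 0.01043012]), 'torque': array([-0.022273  ,  0.01230854,  0.01156506]), 'finger_force': 0.0, 'width': 0.9982973046010148}
```

View pics/scene0.png

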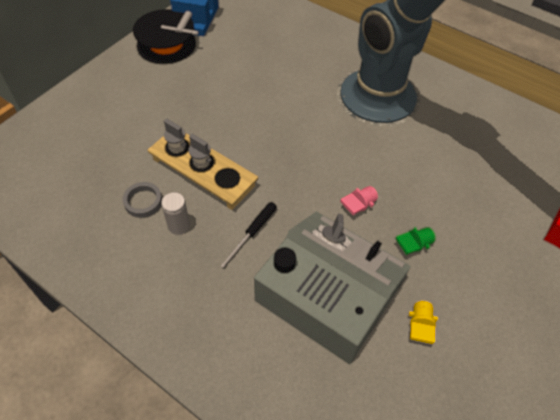

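View pics/top0.png

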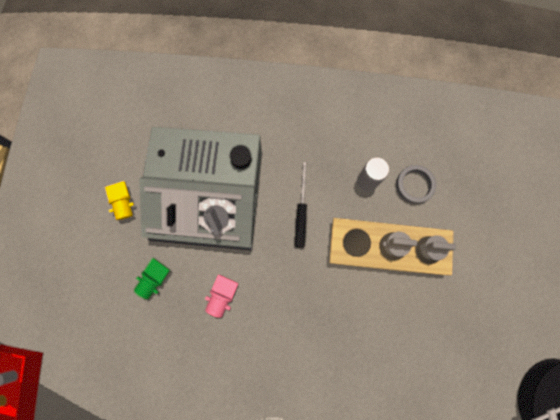

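```bash
cat > lib.py <<'E'
import numpy as np, cv2
from rig import ctrl, imaging
from scipy.spatial.transform import Rotation as Ro
def proj(n,X):
    i=imaging.camera_info(n); c=np.asarray(X,float).reshape(-1,3)@i["R"].T+i["t"]; s=c[:,:2]/c[:,2:]
    s=s*(1+i["k1"]*(s**2).sum(1,keepdims=True)); f=210/np.tan(np.radians(i["fov_y"]/2))
    return s*f+[i["cx"],i["cy"]]
def crop(im,x0,y0,w,h,s):
    o=cv2.resize(im[y0:y0+h,x0:x0+w],None,fx=s,fy=s,interpolation=cv2.INTER_CUBIC)
    for k in range(0,w,10): 
        u=int(k*s); cv2.line(o,(u,0),(u,12 if (x0+k)%50==0 else 5),(0,0,255),1)
        if (x0+k)%20==0: cv2.putText(o,str(x0+k),(u+2,12),0,.4,(0,0,255),1)
    for k in range(0,h,10):
        v=int(k*s); cv2.line(o,(0,v),(6,v),(0,0,255),1)
        if (y0+k)%20==0: cv2.putText(o,str(y0+k),(8,v+4),0,.4,(0,0,255),1)
    return o
E
python3 - <<'E'
from lib import *
t=cv2.imread("pics/top0.png"); s=cv2.imread("pics/scene0.png")
cv2.imwrite("pics/c1.png",np.vstack([crop(t,130,180,140,75,4),crop(t,320,210,140,70,4)]))
cv2.imwrite("pics/c2.png",np.vstack([crop(s,290,200,140,80,3.5),crop(s,140,116,140,90,3.5)]))
E
```

```text
(no output)
```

View pics/c1.png

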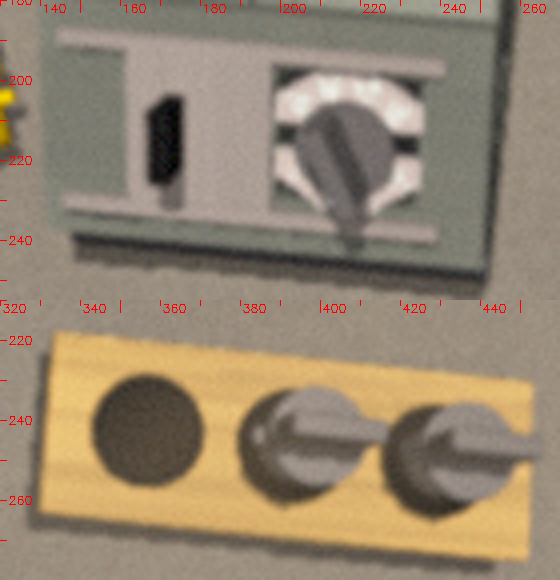

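View pics/c2.png

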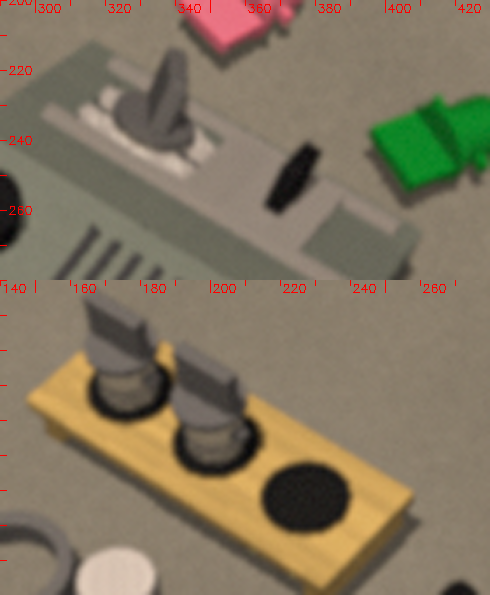

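```bash
cat >> lib.py <<'E'
def place(p,L):
    L=np.asarray(L,float).reshape(-1,3)/1000; c,s=np.cos(p[2]),np.sin(p[2])
    return np.c_[p[0]+c*L[:,0]-s*L[:,1],p[1]+s*L[:,0]+c*L[:,1],L[:,2]]
th=np.radians(30); FX=np.array([np.cos(th),0,np.sin(th)]);FZ=np.array([-np.sin(th),0,np.cos(th)])
def F(x,y,z): return np.array([0,-45,62])+np.outer(np.atleast_1d(x),FX)[0]+np.array([0,y,0])+z*FZ
E
cat > fit.py <<'E'
from lib import *
from scipy.optimize import least_squares
U=[("top",[-75,118,60.3],(148.75,238.75)),("top",[-75,-118,60.3],(251.2,248)),("top",[160,118,126],(152,128)),("top",[160,-118,126],(261,137)),
("top",F(0,0,46),(216.25,217.5)),("scene",[-75,-118,60.3],(317.7,211.4)),("scene",[-75,118,60.3],(409.4,265.1)),("scene",F(0,0,46),(333.4,234.3))]
K=[("top",[50,135,40],(333.75,218)),("top",[50,-135,40],(454.25,230.75)),("top",[-50,-135,40],(451.75,275)),("top",[-50,135,40],(330,263)),
("top",[0,80,43],(356.75,242.75)),("scene",[0,80,43],(227.4,178)),("scene",[-50,135,40],(258,177.4)),("scene",[50,-135,40],(147.7,150.3))]
def fit(D,p0):
    r=lambda p:np.concatenate([proj(n,place(p,L))[0]-q for n,L,q in D])
    s=least_squares(r,p0,loss="soft_l1"); print(s.x,np.degrees(s.x[2])); print(r(s.x).reshape(-1,2).round(1).tolist()); return s.x
u=fit(U,[.6,.1,0]); k=fit(K,[.6,-.3,0]); np.save("u.npy",u); np.save("k.npy",k)
print("pad",place(k,[0,80,43]),"grip",place(u,F(0,0,82)))
for d in range(-5,15,5): pass
for n in("top","scene"):
    im=cv2.imread(f"pics/{n}0.png"); im=cv2.resize(im,None,fx=3,fy=3,interpolation=cv2.INTER_CUBIC)
    def pl(P,c,cl=True): cv2.polylines(im,[np.int32(np.round(proj(n,P)*3*8+8))],cl,c,1,cv2.LINE_AA,3)
    a=np.linspace(0,2*np.pi,40)
    pl(place(u,[[-75,118,60.3],[-75,-118,60.3],[37.6,-118,125.5],[37.6,118,125.5]]),(0,255,0))
    pl(place(u,[[37.6,118,126],[37.6,-118,126],[160,-118,126],[160,118,126]]),(0,255,0))
    pl(place(u,[F(26*np.cos(t),26*np.sin(t),46) for t in a]),(0,0,255))
    w=np.radians(-65); C,S=np.cos(w),np.sin(w)
    pl(place(u,[F(C*x-S*y,S*x+C*y,82) for x,y in((6,24),(6,-24),(-6,-24),(-6,24))]),(0,255,255))
    pl(place(k,[[50,135,40],[50,-135,40],[-50,-135,40],[-50,135,40]]),(255,0,0))
    for y in(0,-80):
        pl(place(k,[[x,y+v,125] for x,v in((6,24),(6,-24),(-6,-24),(-6,24))]),(0,255,255))
    pl(place(k,[[31*np.cos(t),80+31*np.sin(t),43] for t in a]),(0,0,255))
    for g in(75,87): pl(place(u,[F(x,g+v,38) for x,v in((20,0),(-20,0))]),(255,0,255),False)
    pl(place(u,[F(0,y,36+38) for y in(60,70,80,90,100)]),(255,0,255),False)
    b=im[360:860,390:1390] if n=="top" else im[330:1070,420:1260]
    cv2.imwrite(f"pics/o_{n}.png",cv2.resize(b,None,fx=min(800/b.shape[1],600/b.shape[0]),fy=min(800/b.shape[1],600/b.shape[0]),interpolation=cv2.INTER_AREA))
E
python3 fit.py
```

```text
[0.5373227  0.21455042 0.00849344] 0.4866382294112019
[[-7.2, -1.4], [-0.7, 1.0], [-1.6, -5.1], [0.4, -4.6], [0.1, 0.2], [-1.9, -3.5], [0.4, -1.6], [-0.4, -3.8]]
[ 5.04054840e-01 -2.08604444e-01 -1.41481712e-04] -0.008106304953565574
[[-0.7, -0.7], [-1.0, -0.5], [0.2, 0.5], [-0.9, -0.1], [-0.2, -0.4], [-0.6, -2.0], [0.1, -2.8], [-1.2, -2.4]]
pad [[ 0.50406616 -0.12860444  0.043     ]] grip [[0.49670638 0.16920381 0.13301408]]
```

View pics/o_top.png

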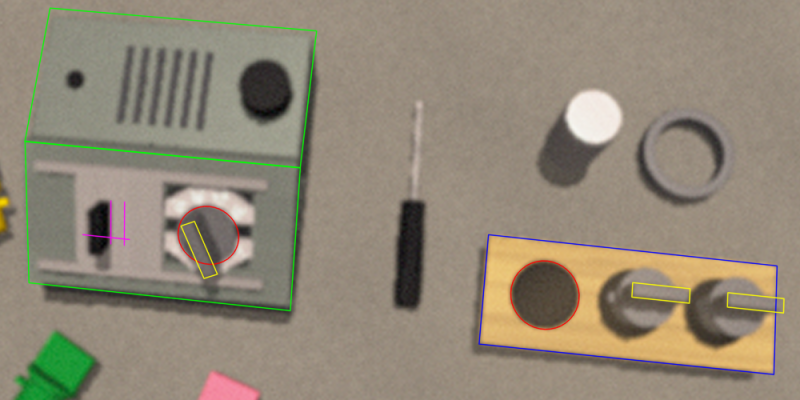

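View pics/o_scene.png

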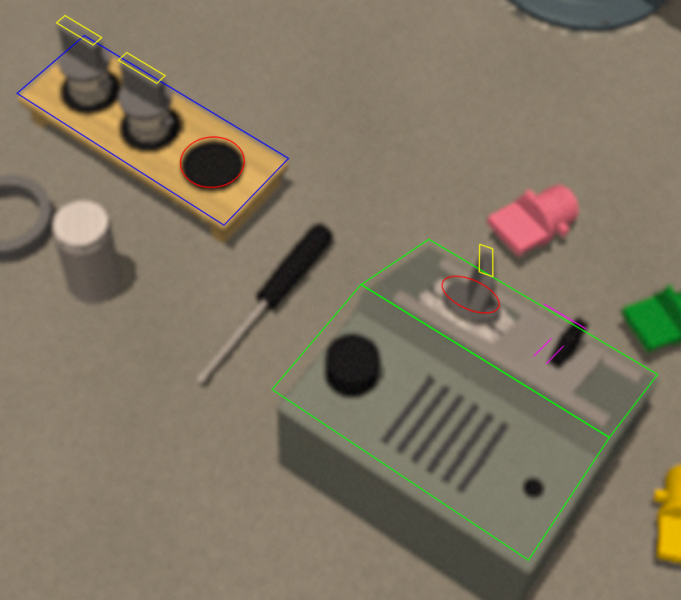

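Run:
```python
from lib import *
print(proj("scene",[[0,0,0],[0,0,.02],[0,0,.05]]),proj("top",[[0,0,0],[.2037,.643,.2216]]))
u=np.load("u.npy");k=np.load("k.npy")
s=cv2.imread("pics/scene0.png");print(s.shape)
cv2.imwrite("pics/base.png",crop(s,320,40,120,90,5))
# tool rotations: start
R=Ro.from_rotvec(ctrl.state()["eef_rot"]).as_matrix();print(R.round(3))
```

```text
[[377.62041171  94.09870976]
 [378.89379333  88.76842066]
 [380.85627951  80.54892848]] [[271.60101658 471.79556114]
 [-66.71158366 342.8665817 ]]
(420, 560, 3)
[[-0.953  0.302 -0.   ]
 [ 0.302  0.953 -0.002]
 [-0.    -0.002 -1.   ]]
```

View pics/base.png

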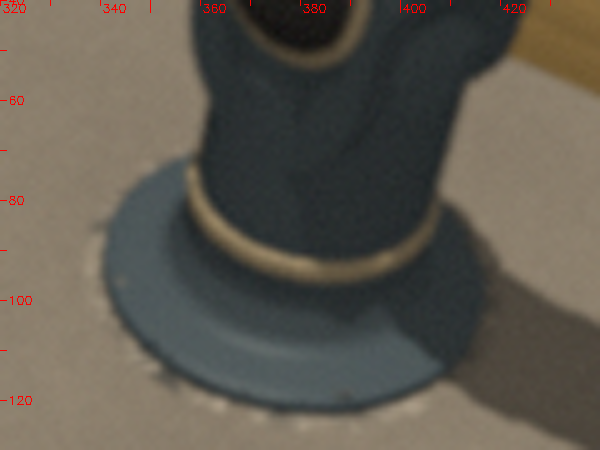

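Run:
```python
from lib import *
from scipy.optimize import least_squares
u=np.load("u.npy")
# top-only fit: rails (direction), cap centre, slot mid-centre, front corners
P=lambda p,*a:proj("top",place(p,F(*a)))[0]
def pose(uv,p,z):  # px->face-plane coords at height z above floor
    r=least_squares(lambda q:P(p,q[0],q[1],z)-uv,[0,0]); return r.x.round(1)
for p in(u,):
  for uv,z in(((143.75,187),40),((241.25,195.5),40),((146.25,232.5),40),((239.25,240.75),40),((161.2,210),42),((198,210),42),((217.5,215.4),36),((216.25,217.5),46),((171,206),74)): print(uv,z,pose(uv,p,z))
t=cv2.imread("pics/top0.png"); hsv=cv2.cvtColor(t,cv2.COLOR_BGR2HSV)
m=cv2.inRange(hsv,(12,95,90),(28,255,255)); m[:200]=0;m[:,:310]=0;m[300:]=0;m[:,480:]=0
print(m.sum()//255, cv2.minAreaRect(cv2.findNonZero(m)))
k=np.load("k.npy"); print(proj("top",place(k,[[50,135,40],[50,-135,40],[-50,-135,40],[-50,135,40],[0,80,43]])))
# pad dark blob centroid
g=cv2.cvtColor(t,cv2.COLOR_BGR2GRAY)
for n,b in(("top",(335,222,378,264)),("scene",(210,160,245,196))):
    im=cv2.imread(f"pics/{n}0.png"); c=im[b[1]:b[3],b[0]:b[2]]; mm=cv2.inRange(cv2.cvtColor(c,cv2.COLOR_BGR2HSV)[:,:,2],0,95)
    nn,l,s,ce=cv2.connectedComponentsWithStats(mm); j=1+s[1:,4].argmax(); print(n,s[j],ce[j]+b[:2])
```

```text
(143.75, 187) 40 [ 48.1 153.7]
(241.25, 195.5) 40 [ 50.2 -47.5]
(146.25, 232.5) 40 [-51.7 150.6]
(239.25, 240.75) 40 [-48.  -48.8]
(161.2, 210) 42 [  3.  116.5]
(198, 210) 42 [11.1 39.1]
(217.5, 215.4) 36 [ 1.5 -0.4]
(216.25, 217.5) 46 [0.4 0.1]
(171, 206) 74 [25.1 85.4]
3578 ((391.80120849609375, 246.65206909179688), (124.430908203125, 46.2994270324707), 6.03768253326416)
[[333.05788457 217.29519171]
 [453.27108666 230.29044088]
 [451.96895788 275.52716701]
 [329.14297913 262.87309232]
 [356.58679878 242.37769416]]
top [  9   7  26  27 543] [356.42173112 242.32044199]
scene [  5   8  25  20 391] [226.96419437 177.79539642]
```

```bash
cat >> lib.py <<'E'
def urot(p): # face axes in world
    return Ro.from_euler("z",p[2]).as_matrix()@np.c_[FX,[0,1,0],FZ]
def tool(B,ang): # tool z = -B z; tool y at angle ang (deg, about B z from B x)
    a=np.radians(ang); y=np.array([np.cos(a),np.sin(a),0]); z=np.array([0,0,-1.]); return B@np.c_[np.cross(y,z),y,z]
def plan(R,p,tag=""):
    s=ctrl.state(); R0=Ro.from_rotvec(s["eef_rot"]).as_matrix()
    print(tag,"turn",(np.degrees(Ro.from_matrix(R0.T@R).as_rotvec())/5).round(2).tolist(),"shift",(R0.T@(np.asarray(p).ravel()-s["tool_pos"])/.04).round(3).tolist())
def show():
    s=ctrl.state();print({k:np.round(s[k],3).tolist() for k in("time","joints","tool_pos","ft_force","torque","width","finger_force")})
E
python3 - <<'E'
from lib import *
from scipy.optimize import least_squares
u=np.load("u.npy"); P=lambda p,*a:proj("top",place(p,F(*a)))[0]
D=[((49.5,153,40),(143.75,187)),((49.5,-48,40),(241.25,195.5)),((-49.5,150,40),(146.25,232.5)),((-49.5,-48,40),(239.25,240.75))]
def r(p):
    e=[]
    for (x,y,z),uv in D:
        e.append((P(p,x,y,z)-uv)[1])
    return np.concatenate([np.array(e)*.7,1.5*(P(p,0,0,46)-(216.25,217.5)),(P(p,0,0,36)-(217.5,215.4))])
s=least_squares(r,u); print(s.x,np.degrees(s.x[2]),s.fun.round(1)); np.save("u.npy",s.x); u=s.x
B=urot(u); plan(tool(B,-65),place(u,F(0,0,150)),"pre")
print(place(u,F(0,0,150)))
E
```

```text
[0.53727282 0.21487786 0.02265651] 1.2981223184908641 [ 0.1 -0.2 -0.1  0.   0.1 -0.1 -0.2  0.4]
pre turn [-7.64, -0.39, 26.46] shift [-9.772, -9.354, 0.76]
[[0.46331152 0.16819032 0.19190381]]
```

>>> step_arm:
  deltas:
    - [[-7.64, -0.39, 26.46], [-9.77, -9.35, 0.76], 60]
    - [[-7.64, -0.39, 26.46], [-9.77, -9.35, 0.76], 60]
    - [[-7.64, -0.39, 26.46], [-9.77, -9.35, 0.76], 60]
    - [[-7.64, -0.39, 26.46], [-9.77, -9.35, 0.76], 60]
    - [[-7.64, -0.39, 26.46], [-9.77, -9.35, 0.76], 60]
    - [[-7.64, -0.39, 26.46], [-9.77, -9.35, 0.76], 60]
    - [[-7.64, -0.39, 26.46], [-9.77, -9.35, 0.76], 60]
    - [[-7.64, -0.39, 26.46], [-9.77, -9.35, 0.76], 60]
    - [[-7.64, -0.39, 26.46], [-9.77, -9.35, 0.76], 60]
    - [[-7.64, -0.39, 26.46], [-9.77, -9.35, 0.76], 60]
    - [[-7.64, -0.39, 26.46], [-9.77, -9.35, 0.76], 60]
    - [[-7.64, -0.39, 26.46], [-9.77, -9.35, 0.76], 60]

```text
time: 1.1
tool_pos: [0.4436, 0.2033, 0.1943]
eef_rot: [2.333, 1.904, 0.57]
ft_force: [-0.0, 0.1, -0.4]
width: 0.689
finger_force: 0.0
```

Run:
```python
from lib import *
show(); u=np.load("u.npy"); plan(tool(urot(u),-65),place(u,F(0,0,150)),"pre")
```

```text
{'time': 1.1, 'joints': [-0.921, 0.011, 0.402, 2.275, 0.022, 0.475, -0.74], 'tool_pos': [0.444, 0.203, 0.194], 'ft_force': [-0.001, 0.07, -0.414], 'torque': [-0.306, 0.417, -0.052], 'width': 0.689, 'finger_force': 0.0}
pre turn [-2.86, -0.16, 9.87] shift [-0.777, 0.641, 0.068]
```

>>> step_arm:
  deltas:
    - [[-2.86, -0.16, 9.87], [-0.78, 0.64, 0.07], 60]
    - [[-2.86, -0.16, 9.87], [-0.78, 0.64, 0.07], 60]
    - [[-2.86, -0.16, 9.87], [-0.78, 0.64, 0.07], 60]
    - [[-2.86, -0.16, 9.87], [-0.78, 0.64, 0.07], 60]
    - [[-2.86, -0.16, 9.87], [-0.78, 0.64, 0.07], 60]
    - [[-2.86, -0.16, 9.87], [-0.78, 0.64, 0.07], 60]
    - [[-2.86, -0.16, 9.87], [-0.78, 0.64, 0.07], 60]
    - [[-2.86, -0.16, 9.87], [-0.78, 0.64, 0.07], 60]
    - [[-2.86, -0.16, 9.87], [-0.78, 0.64, 0.07], 60]
    - [[-2.86, -0.16, 9.87], [-0.78, 0.64, 0.07], 60]

```text
time: 1.93
tool_pos: [0.4628, 0.1707, 0.1917]
eef_rot: [2.858, 0.673, 0.769]
ft_force: [-1.1, -0.1, 0.5]
width: 0.69
finger_force: 0.0
```

Run:
```python
from lib import *
show(); u=np.load("u.npy"); B=urot(u); plan(tool(B,-65),place(u,F(0,0,150)),"pre"); plan(tool(B,-65),place(u,F(0,0,54)),"grip")
s=ctrl.state(); R=Ro.from_rotvec(s["eef_rot"]).as_matrix(); q=s["tool_pos"]
im=[imaging.capture(n)[:,:,::-1].copy() for n in("scene","top")]
o=[]
for n,m,b in(("scene",im[0],(280,130,130,130)),("top",im[1],(130,140,130,130))):
    c=crop(m,*b,3)
    a=proj(n,[q, q+R[:,1]*.03,q-R[:,1]*.03]); 
    for v,col in zip(a,((0,0,255),(0,255,0),(255,0,0))): cv2.circle(c,tuple(np.int32((v-b[:2])*3)),3,col,1)
    ax=place(u,[F(0,0,46),F(0,0,82)]); pp=proj(n,ax)
    for v in pp: cv2.drawMarker(c,tuple(np.int32((v-b[:2])*3)),(0,255,255),0,8,1)
    o.append(c)
cv2.imwrite("pics/pre.png",np.hstack(o))
```

```text
{'time': 1.933, 'joints': [-0.972, 0.008, 0.358, 2.342, 0.702, 0.441, -2.313], 'tool_pos': [0.463, 0.171, 0.192], 'ft_force': [-1.109, -0.069, 0.465], 'torque': [-0.062, 0.656, 0.032], 'width': 0.69, 'finger_force': 0.0}
pre turn [-0.01, -0.0, 0.04] shift [-0.016, 0.061, 0.001]
grip turn [-0.01, -0.0, 0.04] shift [-0.016, 0.063, 2.401]
```

View pics/pre.png

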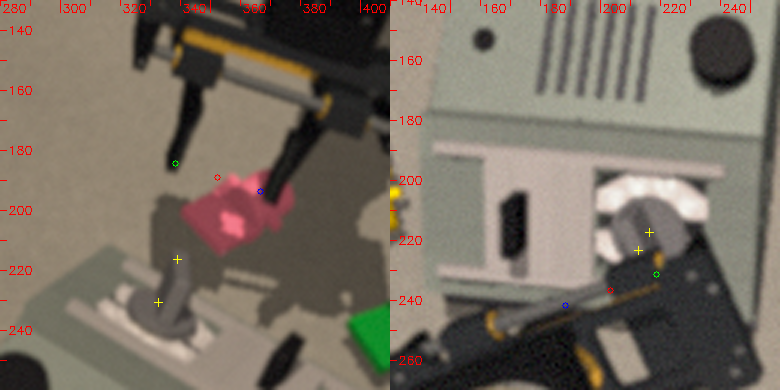

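>>> step_arm:
  deltas:
    - [[0, 0, 0.04], [-0.02, 0.06, 0.8], 60]
    - [[0, 0, 0.04], [-0.02, 0.06, 1.6], 60]
    - [[0, 0, 0.04], [-0.02, 0.06, 2.1], 60]
    - [[0, 0, 0.04], [-0.02, 0.06, 2.4], 60]
    - [[0, 0, 0.04], [-0.02, 0.06, 2.4], 60]
    - [[0, 0, 0.04], [-0.02, 0.06, 2.4], 0]
    - [[0, 0, 0.04], [-0.02, 0.06, 2.4], 0]
    - [[0, 0, 0.04], [-0.02, 0.06, 2.4], 0]
    - [[0, 0, 0.04], [-0.02, 0.06, 2.4], 0]
    - [[0, 0, 0.04], [-0.02, 0.06, 2.4], 0]
    - [[0, 0, 0.04], [-0.02, 0.06, 2.4], 0]
    - [[0, 0, 0.04], [-0.02, 0.06, 2.4], 0]
  squeeze: 8

```text
time: 3.03
tool_pos: [0.5117, 0.1696, 0.11]
eef_rot: [2.859, 0.673, 0.77]
ft_force: [-0.2, -0.0, -0.6]
width: 0.241
finger_force: 0.0
```

Run:
```python
from lib import *
show(); u=np.load("u.npy"); B=urot(u); plan(tool(B,-65),place(u,F(0,0,54)),"grip")
s=ctrl.state(); R=Ro.from_rotvec(s["eef_rot"]).as_matrix(); print("F tool",(R.T@s["ft_force"]).round(1))
```

```text
{'time': 3.033, 'joints': [-0.757, 0.249, 0.245, 2.333, 1.071, 0.212, -2.66], 'tool_pos': [0.512, 0.17, 0.11], 'ft_force': [-0.174, -0.019, -0.577], 'torque': [-0.085, 0.738, -0.029], 'width': 0.241, 'finger_force': 0.0}
grip turn [-0.02, -0.0, 0.03] shift [-0.025, -0.002, 0.022]
F tool [-0.4 -0.2  0.4]
```

>>> step_arm:
  deltas:
    - [[0, 0, 0], [0, 0, 0], 0]
    - [[0, 0, 0], [0, 0, 0], 0]
    - [[0, 0, 0], [0, 0, 0], 0]
    - [[0, 0, 0], [0, 0, 0], 0]
    - [[0, 0, 0], [0, 0, 0], 0]
  squeeze: 8

```text
time: 3.45
tool_pos: [0.5117, 0.1702, 0.1097]
eef_rot: [2.86, 0.674, 0.77]
ft_force: [-1.9, 3.2, 3.1]
width: 0.138
finger_force: 8.0
```

Run:
```python
from lib import *
show(); s=ctrl.state(); R=Ro.from_rotvec(s["eef_rot"]).as_matrix(); print("F tool",(R.T@s["ft_force"]).round(1))
```

```text
{'time': 3.45, 'joints': [-0.756, 0.25, 0.243, 2.332, 1.071, 0.211, -2.66], 'tool_pos': [0.512, 0.17, 0.11], 'ft_force': [-1.942, 3.22, 3.088], 'torque': [0.519, 0.86, 0.378], 'width': 0.138, 'finger_force': 7.964}
F tool [ 1.3 -3.  -3.6]
```

>>> step_arm:
  deltas:
    - [[0, 0, -1], [0, 0, 0], 0]
    - [[0, 0, -2], [0, 0, 0], 0]
    - [[0, 0, -3], [0, 0, 0], 0]
    - [[0, 0, -4], [0, 0, 0], 0]
    - [[0, 0, -5], [0, 0, 0], 0]
    - [[0, 0, -6], [0, 0, 0], 0]
    - [[0, 0, -7], [0, 0, 0], 0]
    - [[0, 0, -8], [0, 0, 0], 0]
    - [[0, 0, -9], [0, 0, 0], 0]
    - [[0, 0, -10], [0, 0, 0], 0]
    - [[0, 0, -11], [0, 0, 0], 0]
    - [[0, 0, -11], [0, 0, 0], 0]
  squeeze: 25

```text
time: 4.45
tool_pos: [0.5118, 0.1703, 0.1098]
eef_rot: [2.086, 1.801, 0.572]
ft_force: [-2.0, 2.5, 3.3]
width: 0.137
finger_force: 24.9
```

```bash
cat > st.py <<'E'
from lib import *
show(); u=np.load("u.npy");B=urot(u); plan(tool(B,0),place(u,F(0,0,54)),"turned")
s=ctrl.state(); R=Ro.from_rotvec(s["eef_rot"]).as_matrix(); print("F tool",(R.T@s["ft_force"]).round(1),"M tool",(R.T@s["torque"]).round(2))
print("TCP face mm",((B.T@(s["tool_pos"]-place(u,F(0,0,0))[0]))*1000).round(1))
E
python3 st.py
```

```text
{'time': 4.45, 'joints': [-0.601, 0.248, 0.065, 2.324, 1.149, 0.254, -1.77], 'tool_pos': [0.512, 0.17, 0.11], 'ft_force': [-2.042, 2.457, 3.277], 'torque': [0.559, 0.832, 0.417], 'width': 0.137, 'finger_force': 24.903}
turned turn [-0.01, -0.04, -1.95] shift [-0.028, -0.019, 0.017]
F tool [ 2.5 -0.5 -3.8] M tool [ 0.93  0.56 -0.07]
TCP face mm [ 0.9  1.  54.7]
```

Smooth. Finish the turn, with a little overshoot to reach the stop.

>>> step_arm:
  deltas:
    - [[0, 0, -0.7], [0, 0, 0], 0]
    - [[0, 0, -1.4], [0, 0, 0], 0]
    - [[0, 0, -2.0], [0, 0, 0], 0]
    - [[0, 0, -2.2], [0, 0, 0], 0]
    - [[0, 0, -2.4], [0, 0, 0], 0]
    - [[0, 0, -2.4], [0, 0, 0], 0]

```text
time: 4.95
tool_pos: [0.5127, 0.1701, 0.1104]
eef_rot: [1.868, 1.983, 0.516]
ft_force: [1.6, 4.9, 2.8]
width: 0.136
finger_force: 24.9
```

```bash
python3 st.py
```

```text
{'time': 4.95, 'joints': [-0.574, 0.248, 0.035, 2.321, 1.16, 0.262, -1.573], 'tool_pos': [0.513, 0.17, 0.11], 'ft_force': [1.592, 4.9, 2.804], 'torque': [0.874, 0.092, 0.381], 'width': 0.136, 'finger_force': 24.934}
turned turn [0.0, -0.03, 0.42] shift [-0.019, -0.051, 0.017]
F tool [ 4.8  3.1 -1.6] M tool [0.04 0.95 0.11]
TCP face mm [ 2.   0.8 54.7]
```

>>> step_arm:
  deltas:
    - [[0, 0, -0.3], [0, 0, 0], 0]
    - [[0, 0, -0.6], [0, 0, 0], 0]
    - [[0, 0, -0.6], [0, 0, 0], 0]

```text
time: 5.2
tool_pos: [0.5129, 0.1702, 0.1106]
eef_rot: [1.812, 2.025, 0.502]
ft_force: [1.6, 4.9, 3.8]
width: 0.131
finger_force: 25.4
```

```bash
python3 st.py
```

```text
{'time': 5.2, 'joints': [-0.567, 0.248, 0.027, 2.321, 1.162, 0.264, -1.523], 'tool_pos': [0.513, 0.17, 0.111], 'ft_force': [1.616, 4.932, 3.773], 'torque': [1.116, -0.242, 0.161], 'width': 0.131, 'finger_force': 25.388}
turned turn [0.01, -0.04, 1.0] shift [-0.016, -0.06, 0.018]
F tool [ 4.6  3.8 -2.4] M tool [-0.36  1.01  0.42]
TCP face mm [ 2.3  0.9 54.7]
```

>>> step_arm:
  deltas:
    - [[0, 0, 0.6], [0, 0, 0], 0]
    - [[0, 0, 0.6], [0, 0, -0.1], 0]
    - [[0, 0, 0.6], [0, 0, -0.2], 0]
    - [[0, 0, 0.6], [0, 0, -0.3], 0]
    - [[0, 0, 0.6], [0, 0, -0.4], 0]
    - [[0, 0, 0.6], [0, 0, -0.5], 0]
    - [[0, 0, 0.6], [0, 0, -0.5], 0]

```text
time: 5.78
tool_pos: [0.5019, 0.1691, 0.1273]
eef_rot: [1.868, 1.983, 0.513]
ft_force: [0.5, 3.4, 1.9]
width: 0.135
finger_force: 25.0
```

```bash
python3 st.py
```

```text
{'time': 5.783, 'joints': [-0.546, 0.2, -0.011, 2.325, 1.042, 0.3, -1.458], 'tool_pos': [0.502, 0.169, 0.127], 'ft_force': [0.512, 3.397, 1.905], 'torque': [0.742, 0.138, 0.409], 'width': 0.135, 'finger_force': 24.978}
turned turn [-0.01, -0.02, 0.42] shift [0.0, -0.027, 0.52]
F tool [ 3.3  1.6 -1.4] M tool [0.09 0.85 0.02]
TCP face mm [ 1.1 -0.  74.8]
```

>>> step_arm:
  deltas:
    - [[0, 0, 0], [0, 0, -0.2], 0]
    - [[0, 0, 0], [0, 0, -0.4], 0]
    - [[0, 0, 0], [0, 0, -0.6], 0]
    - [[0, 0, 0], [0, 0, -0.8], 0]
    - [[0, 0, 0], [0, 0, -1.1], 0]
    - [[0, 0, 0], [0, 0, -1.4], 0]
    - [[0, 0, 0], [0, 0, -1.7], 0]
    - [[0, 0, 0], [0, 0, -2.0], 0]
    - [[0, 0, 0], [0, 0, -2.0], 0]

```text
time: 6.53
tool_pos: [0.4606, 0.1657, 0.196]
eef_rot: [1.87, 1.981, 0.508]
ft_force: [0.6, 0.0, -2.6]
width: 0.135
finger_force: 25.0
```

```bash
python3 st.py
python3 - <<'E'
from lib import *
s=ctrl.state(); R=Ro.from_rotvec(s["eef_rot"]).as_matrix(); q=s["tool_pos"]
im=[imaging.capture(n)[:,:,::-1].copy() for n in("scene","top")]; o=[]
for n,m,b in(("scene",im[0],(280,120,130,150)),("top",im[1],(130,150,130,150))):
    c=crop(m,*b,3)
    for d in(-.028,.008,.054): cv2.drawMarker(c,tuple(np.int32((proj(n,[q+R[:,2]*d])[0]-b[:2])*3)),(0,255,255),0,8,1)
    o.append(c)
cv2.imwrite("pics/out.png",np.hstack(o))
E
```

```text
{'time': 6.533, 'joints': [-0.503, 0.015, -0.112, 2.32, 0.689, 0.458, -1.129], 'tool_pos': [0.461, 0.166, 0.196], 'ft_force': [0.561, 0.044, -2.602], 'torque': [-0.066, 0.819, 0.024], 'width': 0.135, 'finger_force': 24.989}
turned turn [-0.03, 0.03, 0.41] shift [0.065, 0.017, 2.523]
F tool [ 0.1 -0.8  2.5] M tool [ 0.82 -0.   -0.05]
TCP face mm [ -0.3  -2.4 154.9]
```

View pics/out.png

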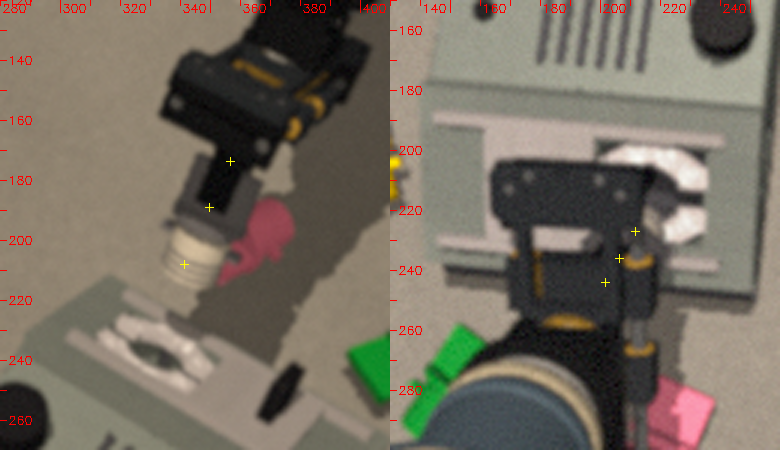

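```bash
cat > pl.py <<'E'
from lib import *
import sys
z=float(sys.argv[1]);dx,dy=(float(a)/1000 for a in sys.argv[2:4]) if len(sys.argv)>3 else (0,0)
show(); k=np.load("k.npy"); B=Ro.from_euler("z",k[2]).as_matrix()
p=place(k,[0,80,0])[0]+[dx,dy,z]; plan(tool(B,0),p,"place")
s=ctrl.state(); print("TCP err mm",((s["tool_pos"]-p)*1000).round(1))
E
python3 pl.py 0.17
```

```text
{'time': 6.633, 'joints': [-0.503, 0.017, -0.112, 2.32, 0.691, 0.456, -1.13], 'tool_pos': [0.461, 0.166, 0.195], 'ft_force': [-0.393, -0.883, -2.298], 'torque': [-0.136, 0.799, -0.004], 'width': 0.135, 'finger_force': 24.989}
place turn [5.96, 0.06, 0.66] shift [-7.399, 0.208, 1.009]
TCP err mm [-43.  294.7  25. ]
```

>>> step_arm:
  deltas:
    - [[0.6, 0, 0.07], [-0.7, 0, 0], 0]
    - [[1.2, 0, 0.13], [-1.5, 0, 0.1], 0]
    - [[1.8, 0, 0.2], [-2.3, 0.05, 0.2], 0]
    - [[2.4, 0, 0.27], [-3.1, 0.08, 0.3], 0]
    - [[3.0, 0, 0.33], [-3.9, 0.1, 0.4], 0]
    - [[3.6, 0, 0.4], [-4.7, 0.13, 0.6], 0]
    - [[4.2, 0, 0.46], [-5.5, 0.15, 0.7], 0]
    - [[4.8, 0, 0.53], [-6.3, 0.18, 0.8], 0]
    - [[5.4, 0.05, 0.6], [-6.9, 0.2, 0.9], 0]
    - [[5.96, 0.06, 0.66], [-7.3, 0.21, 1.0], 0]
    - [[5.96, 0.06, 0.66], [-7.4, 0.21, 1.01], 0]
    - [[5.96, 0.06, 0.66], [-7.4, 0.21, 1.01], 0]

```text
time: 7.63
tool_pos: [0.5049, -0.1284, 0.1688]
eef_rot: [-2.222, -2.219, 0.001]
ft_force: [0.5, 0.4, -1.9]
width: 0.135
finger_force: 25.0
```

```bash
python3 pl.py 0.108
```

```text
{'time': 7.633, 'joints': [-0.01, 0.277, 0.215, 1.966, -0.075, 0.907, 0.242], 'tool_pos': [0.505, -0.128, 0.169], 'ft_force': [0.537, 0.391, -1.929], 'torque': [-0.064, 0.045, -0.027], 'width': 0.135, 'finger_force': 24.989}
place turn [-0.02, -0.01, -0.02] shift [-0.008, -0.019, 1.519]
TCP err mm [ 0.9  0.2 60.8]
```

>>> step_arm:
  deltas:
    - [[0, 0, 0], [0, -0.02, 0.5], 0]
    - [[0, 0, 0], [0, -0.02, 1.0], 0]
    - [[0, 0, 0], [0, -0.02, 1.4], 0]
    - [[0, 0, 0], [0, -0.02, 1.5], 0]
    - [[0, 0, 0], [0, -0.02, 1.5], 0]
    - [[0, 0, 0], [0, -0.02, 1.5], 0]

```text
time: 8.13
tool_pos: [0.505, -0.1256, 0.111]
eef_rot: [2.218, 2.225, 0.005]
ft_force: [-0.2, -1.6, -2.4]
width: 0.136
finger_force: 25.0
```

```bash
python3 pl.py 0.108
python3 - <<'E'
from lib import *
from scipy.optimize import least_squares
im=imaging.capture("scene")[:,:,::-1].copy(); cv2.imwrite("pics/hov.png",im)
s=ctrl.state(); q=s["tool_pos"]; k=np.load("k.npy")
off=np.array([226.96,177.8])-proj("scene",place(k,[0,80,43]))[0]; print("scene offset",off)
x0,y0=200,140; c=im[y0:y0+50,x0:x0+55]; hsv=cv2.cvtColor(c,cv2.COLOR_BGR2HSV)
def hull(cx,cy,z0,z1,r):
    a=np.linspace(0,2*np.pi,60); P=[[cx+r*np.cos(t),cy+r*np.sin(t),z] for t in a for z in(z0,z1)]
    return proj("scene",P)+off
h=hull(q[0],q[1],q[2]-.0547,q[2]-.0547+.040,.020); print("pred bbox",h.min(0),h.max(0))
g=hsv[:,:,2].astype(int)
for r in range(15,50): print(y0+r," ".join("%3d"%v for v in g[r,8:45]))
E
```

```text
{'time': 8.133, 'joints': [0.002, 0.352, 0.2, 2.022, -0.102, 0.775, 0.266], 'tool_pos': [0.505, -0.126, 0.111], 'ft_force': [-0.193, -1.561, -2.375], 'torque': [-0.146, 0.033, 0.013], 'width': 0.136, 'finger_force': 24.989}
place turn [0.03, -0.03, 0.04] shift [-0.074, -0.023, 0.075]
TCP err mm [0.9 3.  3. ]
scene offset [0.16092332 1.76762127]
pred bbox [217.32736785 157.53967479] [235.6598028  181.92040896]
155  60  49  46  45  42  39  70 109 122 107  93  90  75  58  38  38  52  50  36  41  60  71  70  71  69  71  91 122 144 147 151 152 151 152 151 151 150
156  66  51  44  40  38  28  46  77  98  98  88  73  60  36  21  17  22  17  24  43  64  69  71  72  69  67  76 105 133 148 151 153 149 151 152 151 150
157  53  44  45  34  27  26  37  62  81  82  75  56  37  21  13   3  17   7  25  41  60  67  70  66  68  65  65  86 119 141 148 152 151 151 151 150 150
158  44  40  35  25  29  32  41  55  65  63  57  38  21  11  15  14  11   3  19  41  55  65  66  66  67  61  58  69  97 131 146 153 152 152 151 151 150
159  43  34  27  22  27  42  52  50  54  53  40  26   9   8  12  13   6  10  18
[... 3932 characters left out ...]
  32  33  31  28  31  27  33  27  30  22  21  25  36  56  80 102 120 131 131 132 132 132 136
186 121 120 120 124 126 123 125 123 119 111  98  92  68  50  38  32  30  30  30  34  32  32  33  33  44  68  85  95 111 121 125 127 128 132 129 133 151
187 116 120 118 121 124 124 125 124 124 123 120 121 104  91  80  72  66  62  60  59  64  73  76  85 107 137 147 133 130 126 125 127 126 127 133 149 183
188 117 119 118 121 123 123 123 124 126 126 123 125 122 128 132 135 135 125 119 123 130 147 154 158 175 196 182 151 134 130 128 126 123 129 146 179 211
189 109 113 118 118 119 120 120 124 124 124 125 124 124 138 158 174 187 184 182 183 197 211 218 219 213 202 172 142 132 131 129 126 128 141 173 205 218
```

>>> step_arm:
  deltas:
    - [[0, 0, 0], [-0.07, 0, 0.05], 0]
    - [[0, 0, 0], [-0.07, 0, 0.05], 0]
    - [[0, 0, 0], [-0.07, 0, 0.05], 0]
    - [[0, 0, 0], [-0.07, 0, 0.05], 0]

```text
time: 8.52
tool_pos: [0.5054, -0.1293, 0.109]
eef_rot: [2.219, 2.223, 0.005]
ft_force: [0.2, 1.0, -1.4]
width: 0.133
finger_force: 25.0
```

```bash
python3 pl.py 0.108
python3 - <<'E'
from lib import *
im=imaging.capture("scene")[:,:,::-1].copy(); cv2.imwrite("pics/hov2.png",im)
s=ctrl.state(); q=s["tool_pos"]; k=np.load("k.npy"); print(q)
off=np.array([226.96,177.8])-proj("scene",place(k,[0,80,43]))[0]
g=im.max(2); x0,y0=212,150; S=8
big=cv2.resize(g[y0:y0+45,x0:x0+34],None,fx=S,fy=S,interpolation=cv2.INTER_LINEAR)
m=big>58; a=np.linspace(0,2*np.pi,80)
def mask(dx,dy,dz=0):
    z=q[2]-.0547+dz; P=np.array([[q[0]+dx+.02*np.cos(t),q[1]+dy+.02*np.sin(t),zz] for t in a for zz in(z,z+.03)])
    h=(proj("scene",P)+off-[x0-.0,y0]+.5)*S; M=np.zeros(big.shape,np.uint8); cv2.fillConvexPoly(M,cv2.convexHull(np.int32(h)),1); return M>0,h
_,h=mask(0,0); base=int(h[:,1].max()); 
b=[]
for dy in np.arange(-8,8.1,1):
  for dz in (-4,-2,0,2,4):
    M,_=mask(0,dy/1000,dz/1000); sl=slice(base-8*S,base+4*S); 
    b.append(((M[sl]&m[sl]&1).sum()/((M[sl]|m[sl]).sum()),dy,dz))
print(sorted(b)[-6:])
E
```

```text
{'time': 8.517, 'joints': [0.009, 0.357, 0.201, 2.021, -0.104, 0.77, 0.273], 'tool_pos': [0.505, -0.129, 0.109], 'ft_force': [0.212, 1.02, -1.432], 'torque': [-0.109, 0.113, 0.025], 'width': 0.133, 'finger_force': 24.989}
place turn [0.03, -0.02, 0.02] shift [0.018, -0.032, 0.026]
TCP err mm [ 1.3 -0.7  1. ]
[ 0.50533771 -0.12928266  0.10897675]
[(np.float64(0.42521638776687826), np.float64(1.0), -2), (np.float64(0.42901126989659577), np.float64(3.0), 0), (np.float64(0.43330521749608386), np.float64(2.0), 2), (np.float64(0.4339061663792591), np.float64(1.0), 0), (np.float64(0.435299658542329), np.float64(2.0), 0), (np.float64(0.43556485355648533), np.float64(3.0), 2)]
```

>>> step_arm:
  deltas:
    - [[0, 0, 0], [-0.03, -0.03, 0.1], 0]
    - [[0, 0, 0], [-0.03, -0.03, 0.18], 0]
    - [[0, 0, 0], [-0.03, -0.03, 0.22], 0]
    - [[0, 0, 0], [-0.03, -0.03, 0.25], 0]
    - [[0, 0, 0], [-0.03, -0.03, 0.27], 0]
    - [[0, 0, 0], [-0.03, -0.03, 0.27], 0]
    - [[0, 0, 0], [-0.03, -0.03, 0.27], 0]

```text
time: 9.15
tool_pos: [0.5038, -0.1303, 0.0989]
eef_rot: [-2.218, -2.223, -0.005]
ft_force: [-2.4, 0.4, 9.7]
width: 0.136
finger_force: 25.0
```

```bash
python3 pl.py 0.0977 0 -2
```

```text
{'time': 9.15, 'joints': [0.014, 0.371, 0.198, 2.031, -0.109, 0.749, 0.281], 'tool_pos': [0.504, -0.13, 0.099], 'ft_force': [-2.372, 0.4, 9.744], 'torque': [0.076, 0.981, -0.043], 'width': 0.136, 'finger_force': 25.005}
place turn [0.02, -0.03, 0.03] shift [-0.008, 0.007, 0.03]
TCP err mm [-0.3  0.3  1.2]
```

>>> step_arm:
  deltas:
    - [[0, 0, 0], [0, 0, -0.01], 0]
    - [[0, 0, 0], [0, 0, -0.01], 20]
    - [[0, 0, 0], [0, 0, -0.01], 30]
    - [[0, 0, 0], [0, 0, -0.01], 45]
    - [[0, 0, 0], [0, 0, -0.01], 45]
    - [[0, 0, 0], [0, 0, -0.01], 45]
    - [[0, 0, 0], [0, 0, -0.01], 45]
    - [[0, 0, 0], [0, 0, -0.01], 45]

```text
time: 9.82
tool_pos: [0.504, -0.1304, 0.0982]
eef_rot: [2.219, 2.224, 0.005]
ft_force: [0.4, -0.0, -0.4]
width: 0.497
finger_force: 0.0
```

>>> step_arm:
  deltas:
    - [[0, 0, 0], [0, 0, -0.3], 45]
    - [[0, 0, 0], [0, 0, -0.8], 45]
    - [[0, 0, 0], [0, 0, -1.5], 45]
    - [[0, 0, 0], [0, 0, -2.3], 45]
    - [[0, 0, 0], [0, 0, -2.8], 45]
    - [[0, 0, 0], [5.5, 0, -2.8], 87]
    - [[0, 0, 0], [5.5, 0, -2.8], 87]
    - [[0, 0, 0], [5.5, 0, -2.8], 87]
    - [[0, 0, 0], [5.5, 0, -2.8], 87]
    - [[0, 0, 0], [5.5, 0, -2.8], 87]
    - [[0, 0, 0], [5.5, 0, -2.8], 87]
    - [[0, 0, 0], [5.5, 0, -2.8], 87]

```text
time: 10.82
tool_pos: [0.5028, 0.0942, 0.2106]
eef_rot: [-2.209, -2.232, -0.006]
ft_force: [-0.6, -0.5, 1.6]
width: 0.949
finger_force: 0.0
```

Run:
```python
from lib import *
show(); k=np.load("k.npy")
im=[imaging.capture(n)[:,:,::-1].copy() for n in("scene","top")]; o=[]
a=np.linspace(0,2*np.pi,60)
off={"scene":np.array([.2,1.8]),"top":np.zeros(2)}
for n,m,b,S in(("scene",im[0],(145,100,130,110),3),("top",im[1],(325,205,135,85),3)):
    cv2.imwrite(f"pics/{n}_p.png",m); c=crop(m,*b,S)
    for y in(80,0,-80):
        for P,col in (([[26*np.cos(t),y+26*np.sin(t),43+46] for t in a],(0,0,255)),([[x,y+v,125] for x,v in((6,24),(6,-24),(-6,-24),(-6,24))],(0,255,255))):
            cv2.polylines(c,[np.int32((proj(n,place(k,P))+off[n]-b[:2]+.5)*S*8)],True,col,1,cv2.LINE_AA,3)
    o.append(cv2.copyMakeBorder(c,0,330-c.shape[0],0,0,0))
cv2.imwrite("pics/placed.png",cv2.resize(np.hstack(o),(795,330)))
u=np.load("u.npy"); B=urot(u); plan(tool(B,90),place(u,F(0,78,130)),"sh+90"); plan(tool(B,-90),place(u,F(0,78,130)),"sh-90")
```

```text
{'time': 10.817, 'joints': [-0.333, 0.211, 0.078, 1.936, -0.023, 0.992, -0.233], 'tool_pos': [0.503, 0.094, 0.211], 'ft_force': [-0.646, -0.496, 1.565], 'torque': [-0.154, 0.03, -0.015], 'width': 0.949, 'finger_force': 0.0}
sh+90 turn [-4.73, -4.66, -17.78] shift [3.939, -0.782, 0.902]
sh-90 turn [-4.64, 4.71, 17.33] shift [3.939, -0.782, 0.902]
```

View pics/placed.png

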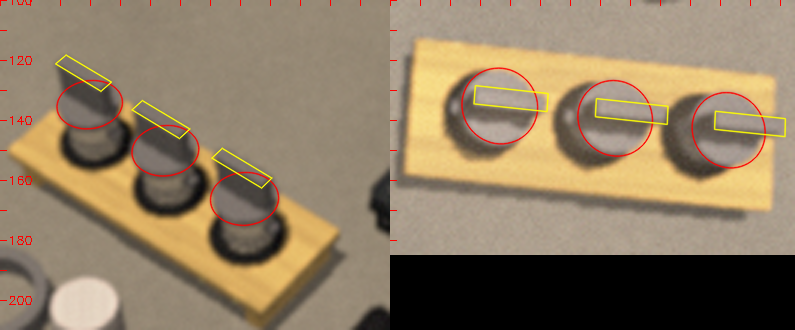

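>>> step_arm:
  deltas:
    - [[-0.5, -0.5, -1.5], [0.3, 0, 0], 60]
    - [[-0.8, -0.8, -3], [0.7, -0.1, 0], 60]
    - [[-1.2, -1.2, -4.4], [1.1, -0.2, 0.1], 60]
    - [[-1.6, -1.6, -5.8], [1.5, -0.3, 0.2], 60]
    - [[-2.0, -2.0, -7.2], [1.9, -0.4, 0.3], 60]
    - [[-2.4, -2.3, -8.6], [2.3, -0.5, 0.4], 60]
    - [[-2.8, -2.7, -10.1], [2.7, -0.6, 0.5], 60]
    - [[-3.2, -3.1, -11.6], [3.1, -0.7, 0.6], 60]
    - [[-3.6, -3.5, -13.1], [3.5, -0.78, 0.7], 60]
    - [[-4.0, -3.9, -14.6], [3.94, -0.78, 0.8], 60]
    - [[-4.4, -4.3, -16.1], [3.94, -0.78, 0.9], 60]
    - [[-4.73, -4.66, -17.78], [3.94, -0.78, 0.9], 60]

```text
time: 11.92
tool_pos: [0.472, 0.2459, 0.1742]
eef_rot: [0.174, 2.646, 0.008]
ft_force: [0.2, -0.7, -1.1]
width: 0.689
finger_force: 0.0
```

```bash
cat > sh.py <<'E'
from lib import *
import sys
y,z=map(float,sys.argv[1:]); show(); u=np.load("u.npy"); B=urot(u); plan(tool(B,90),place(u,F(0,y,z)),"sh")
s=ctrl.state(); R=Ro.from_rotvec(s["eef_rot"]).as_matrix(); print("F tool",(R.T@s["ft_force"]).round(1))
print("TCP face mm",((B.T@(s["tool_pos"]-place(u,F(0,0,0))[0]))*1000).round(1))
E
python3 sh.py 78 130
```

```text
{'time': 11.917, 'joints': [-0.65, 0.156, -0.128, 2.211, 0.755, 0.56, 0.059], 'tool_pos': [0.472, 0.246, 0.174], 'ft_force': [0.213, -0.717, -1.102], 'torque': [-0.035, 0.598, -0.008], 'width': 0.689, 'finger_force': 0.0}
sh turn [-0.44, -0.37, -1.65] shift [0.007, 0.011, -0.015]
F tool [ 0.2 -0.7  1.1]
TCP face mm [  0.2  77.5 129.4]
```

>>> step_arm:
  deltas:
    - [[-0.44, -0.37, -1.65], [0, 0, 0], 60]
    - [[-0.44, -0.37, -1.65], [0.01, 0.01, 0.3], 60]
    - [[-0.44, -0.37, -1.65], [0.01, 0.01, 0.8], 60]
    - [[-0.44, -0.37, -1.65], [0.01, 0.01, 1.3], 60]
    - [[-0.44, -0.37, -1.65], [0.01, 0.01, 1.7], 60]
    - [[-0.44, -0.37, -1.65], [0.01, 0.01, 1.95], 60]
    - [[-0.44, -0.37, -1.65], [0.01, 0.01, 1.95], 60]
    - [[-0.44, -0.37, -1.65], [0.01, 0.01, 1.95], 60]
  squeeze: 6

```text
time: 12.58
tool_pos: [0.5088, 0.2434, 0.1056]
eef_rot: [-0.019, 2.619, 0.007]
ft_force: [-0.1, -0.2, 0.9]
width: 0.688
finger_force: 0.0
```

```bash
python3 sh.py 78 51
```

```text
{'time': 12.583, 'joints': [-0.676, 0.303, -0.026, 2.25, 1.115, 0.367, -0.131], 'tool_pos': [0.509, 0.243, 0.106], 'ft_force': [-0.062, -0.175, 0.903], 'torque': [0.061, 0.656, 0.034], 'width': 0.688, 'finger_force': 0.0}
sh turn [-0.03, -0.01, -0.09] shift [-0.057, 0.097, 0.018]
F tool [-0.4 -0.2 -0.8]
TCP face mm [-2.3 74.1 51.7]
```

Now close on the shutter grip.

>>> step_arm:
  deltas:
    - [[0, 0, 0], [-0.05, 0.08, 0], 0]
    - [[0, 0, 0], [-0.05, 0.08, 0], 0]
    - [[0, 0, 0], [-0.05, 0.08, 0], 0]
    - [[0, 0, 0], [-0.05, 0.08, 0], 0]
    - [[0, 0, 0], [-0.05, 0.08, 0], 0]
    - [[0, 0, 0], [-0.05, 0.08, 0], 0]
    - [[0, 0, 0], [-0.05, 0.08, 0], 0]
    - [[0, 0, 0], [-0.05, 0.08, 0], 0]
    - [[0, 0, 0], [-0.05, 0.08, 0], 0]
    - [[0, 0, 0], [-0.05, 0.08, 0], 0]
  squeeze: 6

```text
time: 13.42
tool_pos: [0.5098, 0.2492, 0.1073]
eef_rot: [-0.023, 2.618, 0.011]
ft_force: [-1.4, 1.6, 3.4]
width: 0.138
finger_force: 6.0
```

```bash
python3 sh.py 0 51
```

```text
{'time': 13.417, 'joints': [-0.678, 0.305, -0.032, 2.242, 1.105, 0.371, -0.123], 'tool_pos': [0.51, 0.249, 0.107], 'ft_force': [-1.446, 1.615, 3.413], 'torque': [0.281, 0.397, 0.132], 'width': 0.138, 'finger_force': 5.999}
sh turn [0.01, -0.0, -0.06] shift [-0.022, -1.998, 0.036]
F tool [-0.5  1.7 -3.7]
TCP face mm [-0.5 79.9 52.5]
```

>>> step_arm:
  deltas:
    - [[0, 0, 0], [0, -0.15, 0], 0]
    - [[0, 0, 0], [0, -0.35, 0], 0]
    - [[0, 0, 0], [0, -0.6, 0], 0]
    - [[0, 0, 0], [0, -0.85, 0], 0]
    - [[0, 0, 0], [0, -1.1, 0], 0]
    - [[0, 0, 0], [0, -1.35, 0], 0]
    - [[0, 0, 0], [0, -1.6, 0], 0]
    - [[0, 0, 0], [0, -1.75, 0], 0]
    - [[0, 0, 0], [0, -1.85, 0], 0]
    - [[0, 0, 0], [0, -1.9, 0], 0]
    - [[0, 0, 0], [0, -1.9, 0], 0]
  squeeze: 15

```text
time: 14.33
tool_pos: [0.5111, 0.1842, 0.1074]
eef_rot: [-0.04, 2.618, 0.039]
ft_force: [6.5, 21.6, -10.6]
width: 0.139
finger_force: 15.0
```

```bash
python3 sh.py 0 51
```

```text
{'time': 14.333, 'joints': [-0.57, 0.257, 0.011, 2.318, 1.193, 0.253, -0.085], 'tool_pos': [0.511, 0.184, 0.107], 'ft_force': [6.504, 21.631, -10.649], 'torque': [3.875, 0.555, 2.196], 'width': 0.139, 'finger_force': 15.034}
sh turn [0.28, -0.0, 0.02] shift [-0.014, -0.373, 0.035]
F tool [-0.8 21.2 13.2]
TCP face mm [-0.6 14.9 52.8]
```

>>> step_arm:
  deltas:
    - [[0, 0, 0], [0, 0.1, 0], 0]
    - [[0, 0, 0], [0, 0.2, 0], 0]
    - [[0, 0, 0], [0, 0.25, 0], 0]
    - [[0, 0, 0], [0, 0.25, 0], 0]

```text
time: 14.67
tool_pos: [0.5111, 0.1843, 0.1073]
eef_rot: [-0.025, 2.618, 0.015]
ft_force: [-0.3, 5.6, 3.7]
width: 0.14
finger_force: 15.0
```

```bash
python3 sh.py 0 51
python3 - <<'E'
from lib import *
s=ctrl.state(); print(s["tau"].round(1), s["eef_rot"])
im=imaging.capture("scene")[:,:,::-1].copy(); cv2.imwrite("pics/s_stuck.png",im)
u=np.load("u.npy"); s0=cv2.imread("pics/scene0.png")
# profile along face y at x=+34 (between grip and upper rail) from before/after
for x in(30,34):
  ys=np.arange(-66,130,6); uv=proj("scene",place(u,[F(x,y,42) for y in ys]))+[.3,2.5]
  for m in(s0,im):
    v=cv2.remap(m,np.float32(uv[:,:1]),np.float32(uv[:,1:]),1)[:,0]; print([int(a) for a in v.mean(1)])
  print(ys.tolist())
E
```

```text
{'time': 14.667, 'joints': [-0.583, 0.261, 0.008, 2.313, 1.182, 0.281, -0.092], 'tool_pos': [0.511, 0.184, 0.107], 'ft_force': [-0.265, 5.63, 3.703], 'torque': [1.088, 0.358, 0.647], 'width': 0.14, 'finger_force': 14.995}
sh turn [0.05, 0.0, -0.05] shift [-0.018, -0.376, 0.039]
F tool [-1.7  5.7 -3.3]
TCP face mm [-0.6 15.  52.6]
[  2.9 -28.6   3.4 -12.3   0.2   1.9  -0. ] [-0.02521162  2.61779601  0.01497526]
[99, 98, 98, 98, 98, 117, 164, 179, 170, 166, 161, 148, 145, 154, 156, 172, 182, 167, 134, 131, 132, 130, 130, 133, 133, 134, 135, 131, 132, 135, 126, 98, 99]
[105, 105, 104, 104, 105, 132, 139, 141, 139, 138, 142, 142, 143, 144, 142, 141, 141, 138, 104, 105, 105, 104, 105, 106, 107, 104, 107, 105, 105, 104, 106, 104, 106]
[-66, -60, -54, -48, -42, -36, -30, -24, -18, -12, -6, 0, 6, 12, 18, 24, 30, 36, 42, 48, 54, 60, 66, 72, 78, 84, 90, 96, 102, 108, 114, 120, 126]
[100, 98, 98, 102, 103, 106, 150, 170, 161, 166, 174, 171, 171, 174, 163, 164, 169, 164, 134, 130, 132, 131, 129, 132, 133, 135, 135, 132, 132, 133, 128, 99, 102]
[106, 104, 105, 108, 110, 133, 140, 141, 141, 139, 142, 143, 144, 144, 141, 142, 142, 139, 107, 109, 108, 109, 108, 109, 109, 109, 110, 109, 110, 108, 110, 107, 108]
[-66, -60, -54, -48, -42, -36, -30, -24, -18, -12, -6, 0, 6, 12, 18, 24, 30, 36, 42, 48, 54, 60, 66, 72, 78, 84, 90, 96, 102, 108, 114, 120, 126]
```

The profile shows the plate now spanning y −38…+39 mm, so it's fully over the socket. The grip bar sits off-centre on the plate, and the 21 N was the end stop. Release and retreat.

>>> step_arm:
  deltas:
    - [[0, 0, 0], [0, 0, 0], 25]
    - [[0, 0, 0], [0, 0, 0], 40]
    - [[0, 0, 0], [0, 0, 0], 40]
    - [[0, 0, 0], [0, 0, 0], 40]
    - [[0, 0, 0], [0, 0, -0.3], 40]
    - [[0, 0, 0], [0, 0, -0.8], 40]
    - [[0, 0, 0], [0, 0, -1.4], 40]
    - [[0, 0, 0], [0, 0, -2.0], 40]
    - [[0, 0, 0], [0, 0, -2.6], 40]
    - [[0, 0, 0], [0, 0, -2.6], 40]
    - [[0, 0, 0], [0, 0, -2.6], 40]

```text
time: 15.63
tool_pos: [0.459, 0.1806, 0.1974]
eef_rot: [-0.02, 2.617, 0.01]
ft_force: [-0.5, -0.0, -1.3]
width: 0.461
finger_force: 0.0
```

Run:
```python
from lib import *
show(); im=imaging.capture("scene")[:,:,::-1].copy(); u=np.load("u.npy")
ys=np.arange(-60,60,3); uv=proj("scene",place(u,[F(32,y,42) for y in ys]))+[.3,2.5]
v=cv2.remap(im,np.float32(uv[:,:1]),np.float32(uv[:,1:]),1)[:,0].mean(1); print(dict(zip(ys.tolist(),v.astype(int).tolist())))
# row check in top: caps new vs others, before (scene moved) 
t=imaging.capture("top")[:,:,::-1].copy(); k=np.load("k.npy")
g=cv2.cvtColor(t,cv2.COLOR_BGR2GRAY).astype(np.float32)
P=proj("top",place(k,[[0,y,89] for y in(80,0,-80)]))
T=cv2.getRectSubPix(g,(31,31),tuple(map(float,P[1])))
for p in P:
    S=cv2.getRectSubPix(g,(45,45),tuple(map(float,p))); r=cv2.matchTemplate(S,T,cv2.TM_CCOEFF_NORMED); _,b,_,l=cv2.minMaxLoc(r); print(round(b,3),l[0]-7,l[1]-7)
```

```text
{'time': 15.633, 'joints': [-0.512, 0.023, -0.141, 2.309, 0.709, 0.475, 0.35], 'tool_pos': [0.459, 0.181, 0.197], 'ft_force': [-0.474, -0.006, -1.34], 'torque': [0.014, 0.616, -0.017], 'width': 0.461, 'finger_force': 0.0}
{-60: 104, -57: 103, -54: 105, -51: 106, -48: 106, -45: 106, -42: 105, -39: 114, -36: 132, -33: 140, -30: 139, -27: 140, -24: 139, -21: 140, -18: 139, -15: 138, -12: 138, -9: 139, -6: 141, -3: 142, 0: 142, 3: 142, 6: 143, 9: 143, 12: 143, 15: 142, 18: 141, 21: 140, 24: 141, 27: 142, 30: 142, 33: 141, 36: 138, 39: 115, 42: 104, 45: 106, 48: 105, 51: 105, 54: 105, 57: 105}
0.951 0 1
1.0 0 0
0.957 -1 0
```

```bash
python3 -c "
from rig import ctrl
print(ctrl.sign_off())"
```

```text
the job is handed in; nothing more can be done
None
```

I handed the job in at about 16 s on the robot's clock. The cartridge stands upright on the empty pad, within about 2 mm of the row by image check and with its grip bar in line with the others. The shutter then went across to its end stop, and the last picture shows the plate centred over the socket.

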